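Move a battery pack from the charger to the turntable

TASK

Take the charged battery pack off the charger by pressing the charger's catch, never forcing it past the catch, and slide it along the turntable's rail, window end first, until it clicks home and the catch holds it by itself. Be gentle: press and push with no more than about 15 N, never jam the pack in the rails, and leave the things standing around where they are.

Things in the scene. Friction and masses are not known exactly. Their poses are not given: they have to be found in the camera images.
- pack: battery pack, 0.3 kg: foot plate 90 (x) x 66 (y) x 8 mm and on it a body 46 mm wide (y), x = -40 to +22 mm, top 50 mm above the underside. The foot's +x end sticks out, with a window (x = 26 to 42 mm) for the catch tooth. Origin: centre of the underside, z up. Grip firmly across the 46 mm, low, but finger tips 8 mm above the foot to clear the lips; held loosely or high it tips and binds.
- charger: grey low charger with a box end, fixed to the table. Its rail is a deck 100 mm wide, top 14 mm above the table, x = -120 to +120 mm, with two guides (see charger_mouth). Origin on the table, on the rail's midline, under the latched pack's origin (pack at x = y = 0, z = 14 mm). x runs along the rail; the pack goes in towards +x and comes out towards -x.
- wheel: motorised turntable, fixed to the table: round head 190 mm across, 62 mm high, centred at x = 255 mm, and the same deck and rail as the charger's. Its catch and stop are adjustable: the latched pack's origin lies anywhere from x = 0 to +40 mm (y = 0, z = 14 mm), to be felt or seen. A hard stop comes 2.5 mm after the click. Origin on the table, on the rail's midline; mouth at -x.
- charger_mouth (a point): point on the charger's deck midway between the ends of its two straight aluminium guides, x = -30 mm in its frame, z = 14 mm. Guides 69 mm apart, lips overhanging inwards to 54 mm apart, 9.5 mm of height under them for the pack's foot, lip tops 27.5 mm above the table. Flares widen the mouth to about 85 mm at 54 mm before the origin.
- wheel_mouth (a point): the same point on the turntable's rail (x = -30 mm in its frame, z = 14 mm), same guides, lips and flares. Set the pack flat on the bare deck before it, its origin about 98 mm before the turntable's origin, then slide in towards +x, window end first.
- charger_pad (a point): top centre of the charger's catch button, a black ribbed pad 34 x 38 mm, 36 mm above the table at rest, at x = 86 mm in the charger's frame. Press straight down: 1.2 N to start, 2.8 N at the end of its 8 mm, then a hard stop. When the tooth is down a spring plunger pushes the pack out by 10 to 15 mm, so that the catch cannot take hold again.
- charger_catch (a joint): travel of the charger's catch button, m: 0 up (tooth holds), 0.008 fully down; the tooth lets go at about 0.005.
- wheel_catch (a joint): travel of the turntable's catch: 0 m up, pushed down by the pack's leading edge riding over the tooth's ramp, and back at 0 after the click.
- wheel_eject (a joint): travel of the turntable's spring plunger, m: 0 with no pack on it, about 0.010 with the pack latched, 0.0125 against the hard stop. It resists with 3.6 to 5 N; riding over the tooth adds some 3 to 8 N just before the click.
- mug: unglazed cup, 68 mm across, 85 mm tall; stands on the table, not part of the job. Origin: centre of the underside.
- rib: wooden disc, 56 mm across, 10 mm thick; stands on the table, not part of the job. Origin: centre of the underside.
- brush: brush lying flat, 200 mm long; stands on the table, not part of the job. Origin: centre of the underside.
- bowl: clay bowl, 110 mm across, 50 mm tall; stands on the table, not part of the job. Origin: centre of the underside.
- jar: white jar, 70 mm across, 80 mm tall; stands on the table, not part of the job. Origin: centre of the underside.
- spatula: spatula lying flat, 240 mm long; stands on the table, not part of the job. Origin: centre of the underside.
- cutter: steel ring cutter, 80 mm across, 30 mm tall; stands on the table, not part of the job. Origin: centre of the underside.
- trimstand: plaster stand, 80 mm across, 60 mm tall; stands on the table, not part of the job. Origin: centre of the underside.
Mind the look-alikes: they are no part of the job. Leave any green look-alike of the pack alone.

How it is judged (in metres and radians):
On the way, in this order (a step that is already met when the one before it is completed fails the run):
1. the charger's catch is pressed until the tooth lets go (value of joint charger_catch above 0.005 m), for 0.05 s.
2. the pack is drawn off the charger's rail (horizontal distance between pack and charger above 0.085 m), for 0.1 s.
3. the pack is pushed home on the turntable's rail and the catch has sprung back (value of joint wheel_eject above 0.008 m and value of joint wheel_catch below 0.002 m and x of pack in the frame of wheel above -0.004 m and y of pack in the frame of wheel between -0.004 and 0.004 m and angle between pack's own z axis and vertical below 0.06 rad and angle between the x axis of pack and the x axis of wheel, either way round below 0.08 rad), for 0.2 s.
At the end, for the whole second after the job is handed in: The pack sits flat in the turntable's rail (within 4 mm of its midline, window end in, tilted under 0.06 rad, turned under 0.08 rad), at rest and latched: plunger pushed in over 8 mm, catch back up within 2 mm, with nobody holding it (all of step 3 and linear speed of pack below 0.01 m/s); the robot touches nothing.
It fails at once if the pack and the charger are forced: the contact forces between them, summed over all faces, pass 60 N (contact force between pack and charger above 60 N).
It fails at once if the pack and the wheel are forced: the contact forces between them, summed over all faces, pass 38 N (contact force between pack and wheel above 38 N).
It fails at once if the gripper presses on the charger with more than 25 N (contact force between the fingers and charger above 25 N).
It fails at once if the gripper presses on the wheel with more than 25 N (contact force between the fingers and wheel above 25 N).
It fails at once if a bystander is moved more than 30 mm (distance of any of mug, rib, brush, bowl, jar, spatula, cutter, trimstand from where it was at the start of the episode above 0.03 m).
It also fails if it takes over 67 s, if anything falls off the work surface, if the arm or the gripper's body presses on something with over 40 N, if the wrist force passes 120 N, or if a joint passes its speed limit or range.

ROBOT

A 6-joint arm with a two-finger parallel gripper is mounted at the origin on the work surface. World frame = base frame: x ahead of the robot, y to its left, z up, the work surface at z = 0. Lengths are in mm, angles in rad, forces in N, time in s.
With the tool pointing down it reaches from about 350 to 775 mm from the base axis. Payload 7.3 kg.
Tool frame: the origin (TCP) lies on the front face of the gripper's body, between the roots of the fingers; the fingertips stand 66 mm ahead of it and the grasp point (between the pads) lies 47 mm ahead of it (bot.tip_extent is the distance from the TCP to the fingertips, in mm); z points along the fingers, y is the line along which they close (so a half turn about z gives the same grasp; the last joint's range is limited). The gripper opens to 92 mm and grips with 3 to 60 N. Pads are 19 mm wide; open, the fingers measure 130 mm over their backs; the gripper's body (75 mm by 190 mm) begins 47 mm behind the grasp point.
Start: joints at [1.152, 0.342, 1.524, -0, 1.275, -0.146], TCP at [141.432, 505.604, 292.241] pointing down, gripper open.
Joint ranges: [-2.53, 2.53], [-0.77, 2.02], [0.04, 2.7], [-1, 4.14], [0.28, 2.66], [-3.11, 3.11]. Speed limits (rad/s): [2.57, 2.57, 3.14, 3.14, 3.14, 3.14].

INTERFACE

Orientations are given as [roll, pitch, yaw] about the fixed x, y, z axes, in that order (R = Rz(yaw) Ry(pitch) Rx(roll)).
In Python, from plant import readout, viewer, order, bot gives the robot as it stands.
- The arm moves only by the shell command python3 -m creep 'ROWS'. ROWS is text: rows parted by semicolons, each of 7 numbers parted by spaces: the shift along the world's x, y, z in m, then the turn, a rotation vector about the world's x, y, z in rad, then the opening in per cent of the stroke, from 0 (shut) to 100 (fully open). A call has 1 to 8 rows; each row shifts and turns the commanded pose from where the row before left it; what a row does not reach is not made up. A row lasts 1/12 s, in which the tool goes at most 41.7 mm and 7.16 degrees, less where a joint would pass 70% of its speed; a pose out of reach is approached as far as the arm can. A call is refused whole if a number of a shift passes 0.0417 or a number of a turn 0.125, either way. A call with a gripper value outside its range is refused whole. The fingers move at their own pace and stop on an object; the grip force is fixed at half the most. Time passes only in rows, so rows that do not move let the fingers close. It gives the time, the measured TCP pose, the force, the opening and the grip force at its end, in the units of the state.
- readout.get_obs(): the state, without advancing time (a new reading comes with each control period).
- viewer.capture(name): name is "scene" or "side" or "wrist"; returns the picture (480x640x3 uint8, red, green, blue); there is no depth.
- viewer.camera_info(name): a dict with "fx", "fy", "cx", "cy" (pixels), "origin" and "rotation" of the camera in the world. Camera axes: x right, y up, looking along -z (the intrinsics and any distortion apply to the point x, -y, -z); pixel columns grow to the right and rows downward; lengths in mm; the calibration is good to about 2 mm. A picture is of the moment at which its call begins: read the wrist's pose just before it. camera_info takes no time and is no camera call; for the wrist camera it gives the pose at the moment of the call.
- order.close_job(): hands the job in; it is judged then, once.
The state is a dict: "time": time; "joint_positions": joint angles; "dq": joint speeds; "tau": joint torques, N m; "tool_pos": TCP position; "tcp_rot": TCP orientation; "contact_force": force on the tool from outside, world axes, zero at the start; "moment": the same for the moment, N m; "grip_width": finger opening in mm; "finger_force": force on a finger pad.
Only numpy, scipy, OpenCV 4.12 (cv2) and the standard library are available. Lean on these libraries where they do the work, as an engineer would, in place of code of your own. Each camera call takes 0.05 s, during which the arm holds its last target. There are 200 camera calls.

## Working session

There is one attempt and no reset: what is moved stays moved. The work goes in short steps, Python scripts to look and compute and a shell command to move; the robot and the scene stay as the last step left them, time stands still between calls to the robot, and variables do not carry over. Pictures are saved under pics/ and viewed, at most 10 in all, crops included, and the job is handed in when it is done.

```bash
mkdir -p pics; ls; python3 - <<'E'
from plant import readout, viewer, order, bot
import cv2
for n in ("scene","side"):
    cv2.imwrite(f"pics/{n}0.png",viewer.capture(n)[:,:,::-1]); print(viewer.camera_info(n))
print(readout.get_obs())
E
```

```text
pics
{'fx': 531.4982123467807, 'fy': 531.4982123467807, 'cx': 318.9925615324108, 'cy': 243.46832398776456, 'origin': array([1316.43711376,  351.47869803,  976.53532347]), 'rotation': array([0.76569738, 0.00584571, 1.97773835])}
{'fx': 464.12158020701764, 'fy': 464.12158020701764, 'cx': 316.16089160757394, 'cy': 240.3039417249431, 'origin': array([ 284.06206847, -847.15425493,  703.72379176]), 'rotation': array([ 0.92686891, -0.01951202, -0.26396295])}
{'time': 0.1, 'joint_positions': array([ 1.15200179e+00,  3.42690490e-01,  1.52493548e+00,  2.43219087e-06,
        1.27543011e+00, -1.45993975e-01]), 'dq': array([-2.73424873e-04, -9.93437492e-04, -3.99970817e-03, -8.50671617e-05,
        6.14788115e-04, -1.03852665e-03]), 'tau': array([ 6.09530689e-04, -4.32011354e+01, -2.44689882e+01,  7.18527683e-02,
        5.27181511e-02, -7.04833201e-05]), 'tool_pos': array([141.30850958, 505.32991639, 291.5900887 ]), 'tcp_rot': array([-3.14014513e+00, -2.15194522e-04,  2.86879123e+00]), 'contact_force': array([-0.13426089, -0.04530954,  0.44943459]), 'moment': array([0.02482473, 0.05470591, 0.00605883]), 'finger_force': 0.0, 'grip_width': 91.8791979603964}
```

View pics/scene0.png

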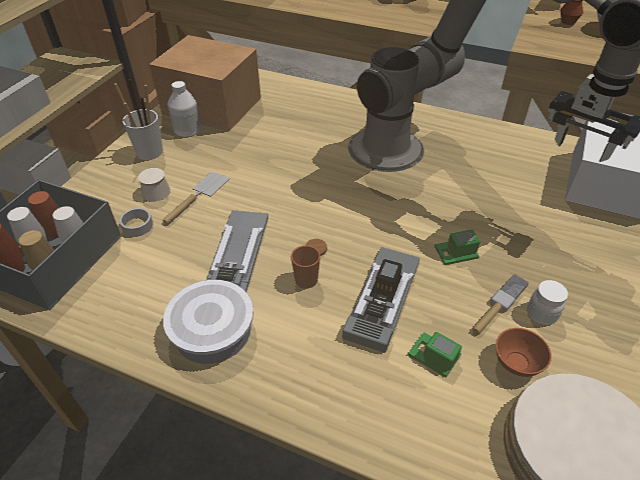

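View pics/side0.png

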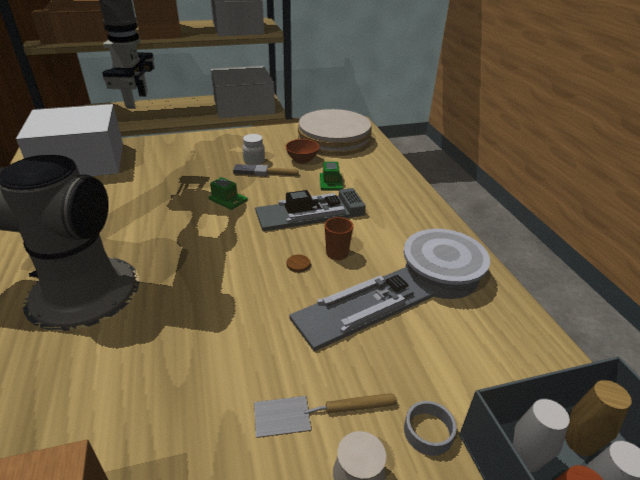

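The scene view shows the charger with the black pack at about (385,285), its far box end at (365,335), and its deck's near end at (380..419,250..257). The wheel's head is at (208,314) and its deck's near end at (233..268,212). The side view agrees: pack at (298,200), wheel deck corner at (293,318) and head at (446,257). Next I'll compute rough poses.

```bash
cat > h.py <<'E'
import numpy as np, cv2
from scipy.spatial.transform import Rotation as R
from plant import readout, viewer
F=np.diag([1,-1,-1.])
def cam(n):
    c=viewer.camera_info(n); return c
def ray(c,p):
    d=R.from_euler('xyz',c['rotation']).as_matrix()@np.array([(p[0]-c['cx'])/c['fx'],-(p[1]-c['cy'])/c['fy'],-1.])
    return np.array(c['origin']),d/np.linalg.norm(d)
def atz(c,p,z):
    o,d=ray(c,p); return o+d*(z-o[2])/d[2]
def tri(*cp):
    A=np.zeros((3,3));b=np.zeros(3);L=[]
    for c,p in cp:
        o,d=ray(c,p);P=np.eye(3)-np.outer(d,d);A+=P;b+=P@o;L.append((o,P))
    x=np.linalg.solve(A,b);return x,[round(float(np.linalg.norm(P@(x-o))),1) for o,P in L]
def proj(c,X):
    q=(np.atleast_2d(X)-c['origin'])@R.from_euler('xyz',c['rotation']).as_matrix()@F
    return np.c_[c['cx']+c['fx']*q[:,0]/q[:,2],c['cy']+c['fy']*q[:,1]/q[:,2]]
E
python3 - <<'E'
from h import *
np.set_printoptions(precision=1,suppress=True)
s,d=cam('scene'),cam('side')
for n,p in dict(cnl=(380,249),cnr=(419,257),wnl=(233,212),wnr=(268,213)).items(): print(n,atz(s,p,14))
for n,p in dict(wa=(292,317),wb=(315,347),ca=(256,211),cb=(264,229)).items(): print('side',n,atz(d,p,14))
print('head',atz(s,(208,314),62),atz(d,(447,257),62),tri((s,(208,314)),(d,(447,257))))
print('mug base etc',atz(s,(306,280),10),atz(d,(339,250),10),'rib',atz(s,(317,247),10))
print(cam('wrist'),readout.get_obs()['tool_pos'])
E
```

```text
cnl [427.2 127.2  14. ]
cnr [415.4 223.7  14. ]
wnl [ 451.6 -277.2   14. ]
wnr [ 418.6 -189.4   14. ]
side wa [ 421.7 -201.9   14. ]
side wb [ 446.8 -288.2   14. ]
side ca [413.7 201.5  14. ]
side cb [420.1 114.2  14. ]
head [ 793.5 -135.9   62. ] [ 785.3 -153.    62. ] (array([ 790.5, -141.9,   53.3]), [2.3, 2.3])
mug base etc [587.5  -2.3  10. ] [582.   -9.3  10. ] rib [478.6 -21.2  10. ]
{'fx': 388.95110510479793, 'fy': 388.95110510479793, 'cx': 320.9876292510158, 'cy': 230.6796819661818, 'origin': array([ 61.3, 527.2, 384.7]), 'rotation': array([-0.3,  0. ,  1.3])} [141.3 505.3 291.6]
```

```bash
python3 -m creep '0.029 -0.027 0 0 0 0.033 100;0.029 -0.027 0 0 0 0.033 100;0.029 -0.027 0 0 0 0.033 100;0.029 -0.027 0 0 0 0.033 100;0.029 -0.027 0 0 0 0.033 100;0.029 -0.027 0 0 0 0.033 100'; python3 -m creep '0.029 -0.027 0 0 0 0.033 100;0.029 -0.027 0 0 0 0.033 100;0.029 -0.027 0 0 0 0.033 100;0.029 -0.027 0 0 0 0.033 100;0.029 -0.027 0 0 0 0.033 100;0.029 -0.027 0 0 0 0.033 100;0 0 0 0 0 0 100;0 0 0 0 0 0 100'
python3 - <<'E'
from h import *
import json
c=cam('wrist');cv2.imwrite('pics/w1.png',viewer.capture('wrist')[:,:,::-1])
json.dump({k:np.array(v).tolist() for k,v in c.items()},open('w1.json','w'));print(c)
E
```

```text
time: 0.6
tool_pos: [316.3, 342.0, 292.1]
tcp_rot: [-3.141, -0.0, 3.069]
contact_force: [0.9, 1.3, 0.0]
grip_width: 91.8
finger_force: 0.0
time: 1.27
tool_pos: [490.3, 180.1, 291.4]
tcp_rot: [3.142, -0.002, -3.022]
contact_force: [-1.2, 0.6, 0.2]
grip_width: 91.8
finger_force: 0.0
{'fx': 388.95110510479793, 'fy': 388.95110510479793, 'cx': 320.9876292510158, 'cy': 230.6796819661818, 'origin': array([407.8490559 , 169.53199607, 384.64323928]), 'rotation': array([-3.10376134e-01,  5.65243840e-04,  1.68947437e+00])}
```

View pics/w1.png

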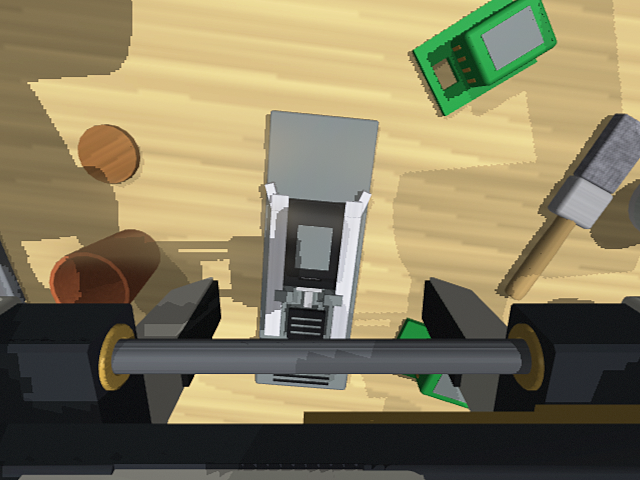

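The wrist view looks down on the charger. The deck's near corners are at (272,111) and (378,121), the guide flares at (268,190) and (367,198), the pack's top around (314,247) and the catch pad at (306,322). The green look-alikes are clear of it. Now I'll work out the pose and view the wheel.

```bash
python3 - <<'E'
from h import *
import json
np.set_printoptions(precision=1,suppress=True)
c=json.load(open('w1.json'))
a,b=atz(c,(272,111),14),atz(c,(378,121),14)
m=(a+b)/2;y=b-a;print(a,b,np.linalg.norm(y)); yaw=np.arctan2(-y[0],y[1]);print('yaw',yaw)
u=np.array([np.cos(yaw),np.sin(yaw),0]);print('origin',m+120*u)
# side edges in threshold
g=cv2.cvtColor(cv2.imread('pics/w1.png'),cv2.COLOR_BGR2HSV)
for v in (130,140,150,160,170,180):
    s=g[v,:,1].astype(int); row=np.where(s[240:410]<50)[0]+240; print(v,row.min(),row.max(),atz(c,(row.min(),v),14)[:2],atz(c,(row.max()+1,v),14)[:2])
E
python3 -m creep '0 -0.04 0 0 0 0.018 100;0 -0.04 0 0 0 0.018 100;0 -0.04 0 0 0 0.018 100;0 -0.04 0 0 0 0.018 100;0 -0.04 0 0 0 0.018 100;0 -0.04 0 0 0 0.018 100;0 -0.04 0 0 0 0.018 100;0 -0.04 0 0 0 0.018 100'; python3 -m creep '0 -0.04 0 0 0 0 100;0 -0.04 0 0 0 0 100;0 0 0 0 0 0 100;0 0 0 0 0 0 100'
python3 - <<'E'
from h import *
import json
c=cam('wrist');cv2.imwrite('pics/w2.png',viewer.capture('wrist')[:,:,::-1])
json.dump({k:np.array(v).tolist() for k,v in c.items()},open('w2.json','w'));print(c)
E
```

```text
[417.5 125.5  14. ] [414.8 222.8  14. ] 97.33801042092345
yaw 0.028448683356863673
origin [536.1 177.6  14. ]
130 270 377 [434.5 125. ] [422.7 224.1]
140 269 375 [443.6 124.8] [431.8 223.8]
150 269 374 [452.8 125.5] [441.  224.3]
160 268 373 [462.2 125.3] [450.3 224.9]
170 268 371 [471.6 126.1] [459.9 224.5]
180 267 370 [481.3 125.8] [469.5 225. ]
time: 1.98
tool_pos: [488.8, -138.3, 292.5]
tcp_rot: [3.141, 0.0, -2.871]
contact_force: [0.9, 0.4, 0.7]
grip_width: 91.8
finger_force: 0.0
time: 2.32
tool_pos: [489.2, -218.4, 291.8]
tcp_rot: [3.14, -0.0, -2.876]
contact_force: [0.2, 0.7, 0.8]
grip_width: 91.6
finger_force: 0.0
{'fx': 388.95110510479793, 'fy': 388.95110510479793, 'cx': 320.9876292510158, 'cy': 230.6796819661818, 'origin': array([ 408.95134938, -240.99027196,  384.9810513 ]), 'rotation': array([-3.11341906e-01, -4.20550380e-04,  1.83552592e+00])}
```

View pics/w2.png

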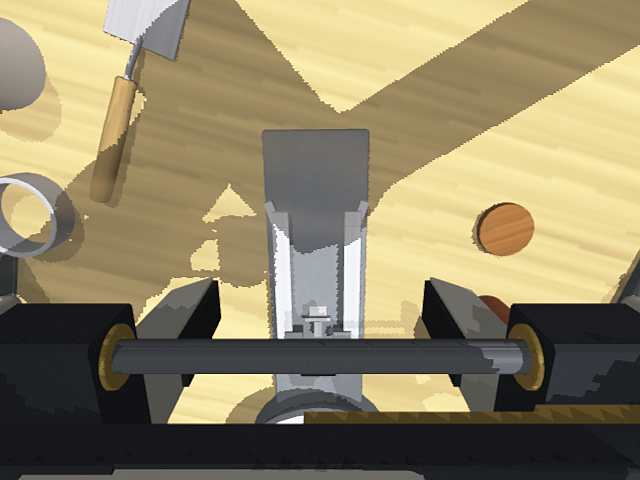

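The wheel's deck corners are at (262,129) and (369,129), with the lips (white strips) at u≈280 and u≈355. The catch is at (318,315) and the head's edge at (315,395). I'll fit edge lines in both wrist pictures.

```bash
python3 - <<'E'
from h import *
import json
np.set_printoptions(precision=1,suppress=True)
for n,rows,lr in (('w1',range(125,185,5),(240,410)),('w2',range(140,200,5),(230,400))):
    c=json.load(open(n+'.json'));im=cv2.imread(f'pics/{n}.png');lab=cv2.cvtColor(im,cv2.COLOR_BGR2LAB)
    L=[];Rr=[]
    for v in rows:
        s=lab[v,:,2].astype(int); r=np.where(s[lr[0]:lr[1]]<136)[0]+lr[0]
        L.append(atz(c,(r.min(),v+.5),14));Rr.append(atz(c,(r.max()+1,v+.5),14))
    for q in (L,Rr):
        q=np.array(q);k=np.polyfit(q[:,0],q[:,1],1);print(n,'deck edge slope',k[0],'y at 450',np.polyval(k,450),np.std(q[:,1]-np.polyval(k,q[:,0])))
    g=lab[:,:,0]
    for v in range(210,330,15):
        print(v,[ (i+lr[0],int(d)) for i,d in enumerate(np.diff(g[v,lr[0]:lr[1]].astype(int))) if abs(d)>35])
c=json.load(open('w2.json'))
a,b=atz(c,(262,129),14),atz(c,(369,129),14);print(a,b,(a+b)/2)
print(atz(c,(270,205),20),atz(c,(366,203),20))
E
```

```text
w1 deck edge slope 0.02253203476892831 y at 450 125.63709987970847 0.31552499995544886
w1 deck edge slope 0.027614008496758068 y at 450 224.30141987443815 0.2537127390237639
210 [(261, -44), (270, 66), (271, 36), (279, -37), (280, -40), (287, -38), (344, 120), (345, 40), (363, -70), (366, 36)]
225 [(260, -49), (269, 90), (270, 44), (275, -55), (286, -43), (297, 47), (342, 113), (343, 44), (359, -65), (365, 39)]
240 [(285, -68), (330, -38), (331, -79), (340, 115), (341, 58), (357, -71), (362, 37), (363, 43)]
255 [(284, -74), (298, 46), (329, -69), (338, 83), (339, 94), (355, -75)]
270 [(283, -75), (328, -47), (337, 136), (338, 44), (353, -67), (354, -36)]
285 [(266, 40), (282, -68), (335, 197), (336, 48), (351, -68), (352, -41), (357, 41)]
300 [(265, 42), (273, -40), (285, 47), (300, -45), (303, 88), (304, 38), (311, -39), (312, -40), (316, -42), (323, 52), (341, 45), (342, 44), (349, -68), (350, -40), (355, 40)]
315 [(256, -38), (257, -62), (264, 128), (265, 49), (280, -63), (284, -40), (285, -68), (327, 50), (332, 64), (333, 46), (347, -46), (348, -40), (352, 40)]
w2 deck edge slope
[... 389 characters left out ...]
-42), (343, 142), (360, -49), (365, 67)]
270 [(274, 100), (289, -59), (338, -50), (343, 115), (359, -59), (364, 44)]
285 [(231, -39), (232, -62), (253, 71), (254, 39), (265, -42), (266, -55), (275, 103), (290, -75), (337, -53), (343, 118), (359, -89), (365, 48)]
300 [(266, -36), (267, -69), (274, 63), (275, 86), (290, -43), (291, -60), (337, -53), (342, 60), (343, 87), (358, -48), (359, -49), (364, 47)]
315 [(266, -40), (267, -64), (275, 103), (276, 58), (291, -53), (301, -40), (308, 53), (309, 36), (325, -36), (326, -54), (336, -53), (342, 97), (343, 62), (358, -61), (364, 39)]
[ 443.1 -288.    14. ] [ 417.2 -192.6   14. ] [ 430.2 -240.3   14. ]
[ 510.  -264.4   20. ] [ 483.9 -175.6   20. ]
```

```bash
python3 - <<'E'
from h import *
import json
np.set_printoptions(precision=2,suppress=True)
D={'w1':([(287.5,210),(286.5,225),(285.5,240),(284.5,255),(283.5,270),(282.5,285)],[(344.7,210),(342.8,225),(340.9,240),(339,255),(337.2,270),(335.7,285),(332.7,315)]),
'w2':([(289.2,240),(289.6,255),(289.7,270),(290.4,285),(291,300),(291.5,315)],[(343.6,255),(343.5,270),(343.5,285),(343.1,300),(342.9,315)])}
for n,(l,r) in D.items():
    c=json.load(open(n+'.json'));k=[]
    for q in (l,r):
        P=np.array([atz(c,(u+.5,v+.5),27.5) for u,v in q]);k.append(np.polyfit(P[:,0]-540,P[:,1],1))
    k=np.array(k);yaw=np.arctan(k[:,0]);print(n,'yaws',yaw,'y@540',k[:,1],'mid',k[:,1].mean(),'gap',np.diff(k[:,1])*np.cos(yaw.mean()))
s,d=cam('scene'),cam('side')
# check predictions: pack top at charger origin (536,177.6)
c=json.load(open('w1.json'))
for nm,o,yaw in (('c',(536.5,177.2),.026),('w',(545.5,-208.5),.27)):
    M=R.from_euler('z',yaw).as_matrix();f=lambda p:M@np.array(p)+[*o,0]
    cc=c if nm=='c' else json.load(open('w2.json'))
    for lab,p in (('deckL',(-120,-50,14)),('deckR',(-120,50,14)),('padc',(86,0,36)),('bodyTop -x-y',(-40,-23,64)),('-x+y',(-40,23,64)),('+x-y',(22,-23,64)),('+x+y',(22,23,64)),('flareL',(-54,-42.5,27.5)),('flareR',(-54,42.5,27.5)),('headc',(255,0,62))):
        print(nm,lab,proj(cc,f(p))[0],proj(s,f(p))[0],proj(d,f(p))[0])
im=cv2.imread('pics/scene0.png');cv2.imwrite('pics/crop.png',np.hstack([cv2.resize(im[190:370,150:300],None,fx=2.66,fy=3,interpolation=2)[:540],cv2.resize(im[230:370,330:440],None,fx=3.63,fy=3.857,interpolation=2)[:540]]))
E
```

```text
w1 yaws [0.03 0.03] y@540 [150.43 204.14] mid 177.28402618559468 gap [53.69]
w2 yaws [0.27 0.27] y@540 [-237.   -181.61] mid -209.30150001883766 gap [53.37]
c deckL [270.4  111.16] [380.04 246.15] [262.47 226.94]
c deckR [379.24 121.71] [419.18 257.  ] [255.23 206.5 ]
c padc [305.94 326.16] [374.67 308.55] [332.97 198.78]
c bodyTop -x-y [289.76 212.65] [382.57 257.62] [289.94 200.68]
c -x+y [343.37 217.46] [401.79 263.05] [285.75 191.79]
c +x-y [285.08 278.82] [374.43 276.62] [312.95 197.46]
c +x+y [335.83 283.13] [394.2  282.42] [308.16 188.76]
c flareL [272.89 186.04] [375.26 261.66] [286.73 217.26]
c flareR [363.61 194.34] [409.78 271.52] [279.34 200.41]
c headc [292.52 474.4 ] [349.27 365.28] [391.1  182.57]
w deckL [261.3  128.88] [230.81 208.91] [313.23 347.58]
w deckR [369.53 128.29] [267.37 212.21] [288.49 314.12]
w padc [317.05 335.79] [228.45 261.95] [385.28 286.96]
w bodyTop -x-y [288.93 227.51] [230.82 216.48] [342.21 305.02]
w -x+y [342.14 227.24] [248.75 218.13] [329.67 290.82]
w +x-y [291.   292.29] [224.42 233.85] [368.23 294.14]
w +x+y [341.37 292.04] [242.93 235.61] [355.17 280.67]
w flareL [270.82 201.89] [226.58 222.44] [340.68 327.19]
w flareR [360.97 201.42] [258.87 225.45] [318.31 300.4 ]
w headc [318.12 482.4 ] [206.73 312.52] [446.75 253.19]
```

View pics/crop.png

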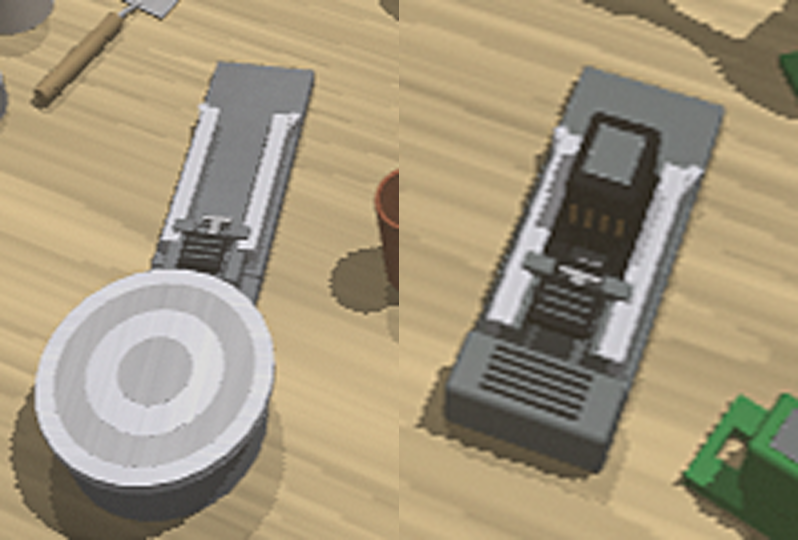

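The poses fit all three cameras: charger ≈(536.5,177,yaw 0.03), wheel ≈(545.5,−208,yaw 0.27). The crop confirms the free rail and the latched pack. Next I move over the pad with the fingers closed.

```bash
python3 -m creep '0.0121 0.0362 0 0 0 -0.0214 100;0.0121 0.0362 0 0 0 -0.0214 60;0.0121 0.0362 0 0 0 -0.0214 0;0.0121 0.0362 0 0 0 -0.0214 0;0.0121 0.0362 0 0 0 -0.0214 0;0.0121 0.0362 0 0 0 -0.0214 0'; python3 -m creep '0.0121 0.0362 0 0 0 -0.0214 0;0.0121 0.0362 0 0 0 -0.0214 0;0.0121 0.0362 0 0 0 -0.0214 0;0.0121 0.0362 0 0 0 -0.0214 0;0.0121 0.0362 0 0 0 -0.0214 0;0 0 -0.04 0 0 0 0;0 0 -0.04 0 0 0 0;0 0 -0.04 0 0 0 0';  python3 -m creep '0 0 -0.04 0 0 0 0;0 0 0 0 0 0 0;0 0 0 0 0 0 0;0 0 0 0 0 0 0'
```

```text
time: 2.87
tool_pos: [561.4, 3.6, 292.6]
tcp_rot: [3.141, -0.0, -3.001]
contact_force: [0.9, -1.2, 0.3]
grip_width: 63.2
finger_force: 0.0
time: 3.53
tool_pos: [620.8, 184.0, 171.6]
tcp_rot: [3.141, 0.001, -3.105]
contact_force: [0.6, 0.3, -0.5]
grip_width: 9.8
finger_force: 0.0
time: 3.87
tool_pos: [623.1, 181.4, 135.0]
tcp_rot: [3.141, 0.003, -3.108]
contact_force: [0.2, 0.7, 0.7]
grip_width: 0.4
finger_force: 0.0
```

```bash
python3 -m creep '0 0 -0.01 0 0 0 0;0 0 -0.01 0 0 0 0;0 0 -0.008 0 0 0 0;0 0 0 0 0 0 0;0 0 0 0 0 0 0'; python3 -m creep '0 0 -0.002 0 0 0 0;0 0 -0.002 0 0 0 0;0 0 0 0 0 0 0';python3 -m creep '0 0 -0.002 0 0 0 0;0 0 0 0 0 0 0'
python3 - <<'E'
from h import *
c=viewer.capture('scene')[:,:,::-1];d=viewer.capture('side')[:,:,::-1]
cv2.imwrite('pics/p.png',np.hstack([cv2.resize(c[190:370,330:460],(400,554)),cv2.resize(d[150:240,250:380],(400,277)).repeat(2,0)]))
E
```

```text
time: 4.28
tool_pos: [622.3, 179.6, 103.8]
tcp_rot: [-3.142, -0.001, -3.11]
contact_force: [0.7, 0.2, -0.1]
grip_width: 0.4
finger_force: 0.0
time: 4.53
tool_pos: [622.9, 179.8, 100.5]
tcp_rot: [3.141, 0.001, -3.11]
contact_force: [0.7, -0.6, 1.2]
grip_width: 0.4
finger_force: 0.3
time: 4.7
tool_pos: [622.8, 179.8, 98.3]
tcp_rot: [3.141, 0.001, -3.11]
contact_force: [1.1, -0.4, 1.4]
grip_width: 0.5
finger_force: 0.8
```

View pics/p.png

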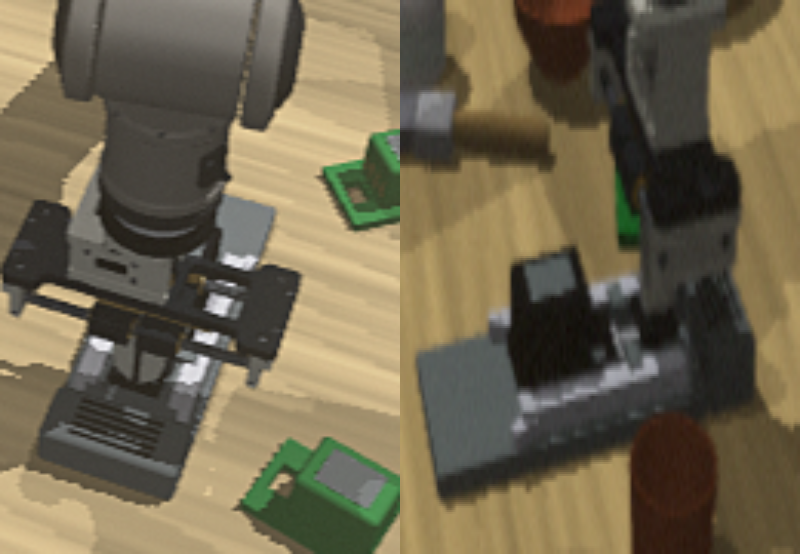

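The closed fingers stand on the pad and the force has started to rise, with about 3.7 mm of travel so far. Next I press about 3 mm further, hold, and lift.

```bash
python3 -m creep '0 0 -0.001 0 0 0 0;0 0 -0.001 0 0 0 0;0 0 -0.0010 0 0 0 0;0 0 0 0 0 0 0;0 0 0 0 0 0 0;0 0 0 0 0 0 0'
```

```text
time: 5.3
tool_pos: [622.7, 179.8, 95.3]
tcp_rot: [3.141, 0.0, -3.11]
contact_force: [1.4, -0.6, 1.7]
grip_width: 0.4
finger_force: 1.0
```

```bash
python3 -m creep '0 0 -0.0005 0 0 0 0;0 0 0 0 0 0 0;0 0 0 0 0 0 0'
python3 - <<'E'
from h import *
np.set_printoptions(precision=1,suppress=True)
d=viewer.capture('side')[:,:,::-1].copy();cv2.imwrite('pics/p2.png',d)
o=cv2.imread('pics/side0.png')
t=o[188:212,284:312]
m=cv2.matchTemplate(d[170:230,250:340],t,cv2.TM_CCOEFF_NORMED);_,v,_,l=cv2.minMaxLoc(m);print('match',v,l[0]+250-284,l[1]+170-188)
s=cam('side')
for sh in (0,10,15): print(sh,proj(s,[536.5-sh,177,50])[0])
E
```

```text
time: 5.55
tool_pos: [622.6, 179.8, 94.8]
tcp_rot: [3.141, 0.0, -3.11]
contact_force: [2.0, -0.6, 2.0]
grip_width: 0.4
finger_force: 1.1
match 0.9600747227668762 -4 1
0 [302.5 198.7]
10 [298.9 199.2]
15 [297.  199.4]
```

The tooth has let go and the plunger has pushed the pack back about 11 mm. Now I lift, open, and go over the pack.

```bash
python3 -m creep '0 0 0.03 0 0 0 0;0 0 0.04 0 0 0 30;-0.027 -0.0008 0.01 0 0 0 100;-0.027 -0.0008 0 0 0 0 100;-0.027 -0.0008 0 0 0 0 100;-0.026 -0.0008 0 0 0 0 100;0 0 0 0 0 0 100;0 0 0 0 0 0 100'; python3 -m creep '0 0 0 0 0 0 100;0 0 0 0 0 0 100;0 0 0 0 0 0 100'
python3 - <<'E'
from h import *
import json
np.set_printoptions(precision=1,suppress=True)
c=cam('wrist');print(readout.get_obs()['tool_pos']);im=viewer.capture('wrist')[:,:,::-1].copy();cv2.imwrite('pics/w3.png',im)
json.dump({k:np.array(v).tolist() for k,v in c.items()},open('w3.json','w'))
for sh in (10,13):
    M=R.from_euler('z',.03).as_matrix()
    print(sh,proj(c,[M@np.array(p)+[536.5,177.2,0] for p in ((-40-sh,-23,64),(-40-sh,23,64),(22-sh,-23,64),(22-sh,23,64))]))
E
```

```text
time: 6.27
tool_pos: [514.2, 176.7, 174.7]
tcp_rot: [-3.142, -0.002, -3.109]
contact_force: [0.3, 0.0, -0.4]
grip_width: 42.5
finger_force: 0.0
time: 6.52
tool_pos: [516.3, 176.6, 174.5]
tcp_rot: [3.141, 0.0, -3.11]
contact_force: [0.2, -0.1, -0.0]
grip_width: 62.1
finger_force: 0.0
[516.3 176.6 174.5]
10 [[280.  209. ]
 [365.1 209.1]
 [283.3 310.9]
 [361.4 311. ]]
13 [[279.8 203.6]
 [365.3 203.7]
 [283.2 306.4]
 [361.6 306.5]]
```

View pics/w3.png

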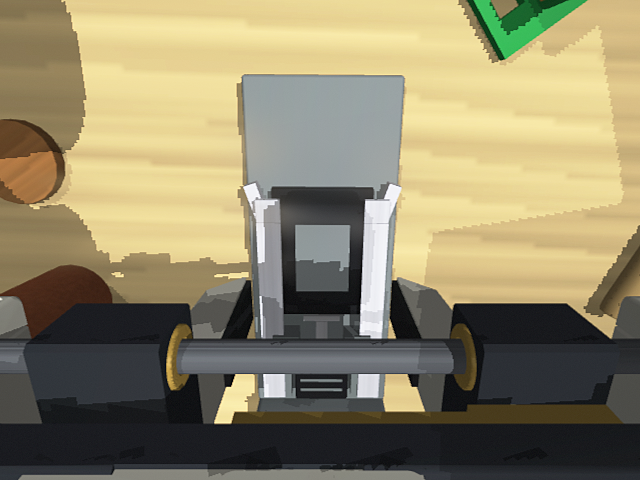

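The pack's body spans u 281–365 with its front edge at v≈311, so it is 10–11 mm out and centred under the gripper. I descend and grip.

```bash
python3 -m creep '0 0 0 0 0 0 100;0 0 0 0 0 0 100;0 0 0 0 0 0 100;0 0 -0.025 0 0 0 100;0 0 -0.025 0 0 0 100;0 0 -0.015 0 0 0 100;0 0 -0.008 0 0 0 100;0 0 0 0 0 0 100'; python3 -m creep '0 0 -0.004 0 0 0 100;0 0 0 0 0 0 100;0 0 0 0 0 0 100'
```

```text
time: 7.23
tool_pos: [514.7, 176.4, 100.1]
tcp_rot: [-3.141, -0.003, -3.11]
contact_force: [-0.1, -1.5, 0.5]
grip_width: 91.7
finger_force: 0.0
time: 7.48
tool_pos: [516.0, 176.7, 98.6]
tcp_rot: [3.141, 0.001, -3.11]
contact_force: [0.1, -0.6, -0.7]
grip_width: 91.8
finger_force: 0.0
```

```bash
python3 -m creep '0 0 -0.002 0 0 0 100;0 0 0 0 0 0 40;0 0 0 0 0 0 40;0 0 0 0 0 0 30;0 0 0 0 0 0 0;0 0 0 0 0 0 0;0 0 0 0 0 0 0;0 0 0 0 0 0 0'; python3 -m creep '0 0 0 0 0 0 0;0 0 0 0 0 0 0;0 0 0 0 0 0 0'
```

```text
time: 8.15
tool_pos: [515.5, 176.6, 95.8]
tcp_rot: [3.141, 0.0, -3.11]
contact_force: [-0.2, 0.2, -0.2]
grip_width: 49.9
finger_force: 0.0
time: 8.4
tool_pos: [515.5, 176.6, 95.8]
tcp_rot: [3.141, 0.0, -3.11]
contact_force: [0.8, -0.4, -0.1]
grip_width: 45.7
finger_force: 30.0
```

```bash
python3 -m creep '-0.004 -0.0001 0 0 0 0 0;-0.008 -0.0002 0 0 0 0 0;0 0 0 0 0 0 0'; python3 -m creep '-0.012 -0.0004 0 0 0 0 0;-0.012 -0.0004 0 0 0 0 0;-0.012 -0.0004 0 0 0 0 0;-0.012 -0.0004 0 0 0 0 0;-0.012 -0.0004 0 0 0 0 0;-0.012 -0.0004 0 0 0 0 0;-0.012 -0.0004 0 0 0 0 0;0 0 0 0 0 0 0'; python3 -m creep '-0.004 0 0 0 0 0 0;0 0 0 0 0 0 0;0 0 0 0 0 0 0'
```

```text
time: 8.65
tool_pos: [502.1, 176.3, 95.7]
tcp_rot: [-3.141, -0.001, -3.11]
contact_force: [-1.3, -0.8, 0.7]
grip_width: 45.7
finger_force: 30.0
time: 9.32
tool_pos: [417.1, 173.4, 95.7]
tcp_rot: [-3.141, -0.003, -3.109]
contact_force: [-1.4, -0.5, -2.9]
grip_width: 46.4
finger_force: 30.0
time: 9.57
tool_pos: [415.2, 173.5, 95.6]
tcp_rot: [-3.142, -0.001, -3.11]
contact_force: [-2.7, 0.7, 1.4]
grip_width: 45.9
finger_force: 30.0
```

```bash
python3 -m creep '0 0 0.01 0 0 0 0;0 0 0.03 0 0 0 0;0 0 0.04 0 0 0 0;0 0 0.04 0 0 0 0;0.0024 -0.0373 0 0 0 0.0218 0;0.0024 -0.0373 0 0 0 0.0218 0;0.0024 -0.0373 0 0 0 0.0218 0;0.0024 -0.0373 0 0 0 0.0218 0'; python3 -m creep '0.0024 -0.0373 0 0 0 0.0218 0;0.0024 -0.0373 0 0 0 0.0218 0;0.0024 -0.0373 0 0 0 0.0218 0;0.0024 -0.0373 0 0 0 0.0218 0;0.0024 -0.0373 0 0 0 0.0218 0;0.0024 -0.0373 0 0 0 0.0218 0;0.0024 -0.0373 0 0 0 0.0218 0'; python3 -m creep '0 0 -0.04 0 0 0 0;0 0 -0.04 0 0 0 0;0 0 0 0 0 0 0;0 0 0 0 0 0 0;0 0 0 0 0 0 0'
python3 - <<'E'
from h import *
import json
c=cam('wrist');im=viewer.capture('wrist')[:,:,::-1].copy();cv2.imwrite('pics/w4.png',im)
json.dump({k:np.array(v).tolist() for k,v in c.items()},open('w4.json','w'));print(c['origin'],c['rotation'])
E
```

```text
time: 10.23
tool_pos: [425.1, 22.8, 215.9]
tcp_rot: [-3.142, 0.0, -3.02]
contact_force: [1.4, -0.0, -3.7]
grip_width: 45.9
finger_force: 30.0
time: 10.82
tool_pos: [441.7, -239.0, 215.4]
tcp_rot: [3.141, -0.0, -2.869]
contact_force: [1.5, 0.6, -3.1]
grip_width: 45.4
finger_force: 30.0
time: 11.23
tool_pos: [442.8, -237.1, 137.1]
tcp_rot: [-3.14, 0.001, -2.869]
contact_force: [-0.1, 0.1, -2.7]
grip_width: 45.4
finger_force: 30.0
[ 362.54365457 -260.09724517  230.13894191] [-0.31272043  0.0019461   1.84232782]
```

View pics/w4.png

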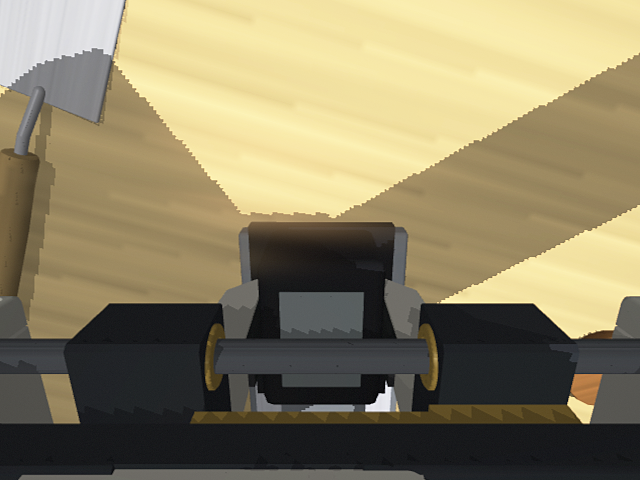

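The pack hangs level over the deck's start. The foot's rear end is at v≈222, u 249–393, and the deck edges are at u≈240 and 407. I check the lateral offset to the deck midline.

```bash
python3 - <<'E'
from h import *
import json
np.set_printoptions(precision=1,suppress=True)
c=json.load(open('w4.json'));im=cv2.imread('pics/w4.png').astype(int)
for v in (225,230,235,245,255,265,275):
    print(v,[(i,im[v,i].tolist()) for i in ()],[(i+225,int(d)) for i,d in enumerate(np.abs(np.diff(im[v,225:260].sum(1)))) if d>60],[(i+385,int(d)) for i,d in enumerate(np.abs(np.diff(im[v,385:425].sum(1)))) if d>60])
yaw=.271;o=np.array([540,-209.3])
u=np.array([np.cos(yaw),np.sin(yaw)]);n=np.array([-u[1],u[0]])
for p in ((240,235),(407,235),(240,265),(404,265)):
    w=atz(c,p,14)[:2];print(p,w,'lat',(w-o)@n,'along',(w-o)@u)
t=readout.get_obs()['tool_pos'][:2];print('tcp',t,'lat',(t-o)@n,'along to wheel 545.5:',(t-np.array([545.5,-207.8]))@u)
for z,p in ((55,(249,224)),(55,(393,224)),):
    w=atz(c,p,z)[:2]; print('foot rear corner',(w-t)@n,(w-t)@u)
E
```

```text
225 [] [(247, 73), (248, 119)] [(393, 214), (394, 103)]
230 [] [(240, 87)] [(405, 89)]
235 [] [(238, 63), (247, 72), (248, 98)] [(393, 69), (394, 81), (407, 75)]
245 [] [(238, 63), (248, 111)] [(393, 151), (394, 66), (406, 111), (407, 68)]
255 [] [(248, 77), (249, 116)] [(392, 144), (393, 102), (406, 84)]
265 [] [(240, 85), (249, 104)] [(391, 85), (392, 138), (405, 109)]
275 [] [(240, 78), (249, 74), (250, 135)] [(391, 210), (392, 91), (404, 87), (405, 62)]
(240, 235) [ 445.3 -286.8] lat -49.310699981739 along -111.97593679282699
(407, 235) [ 419.  -192.5] lat 48.57024651628524 along -112.09189461845784
(240, 265) [ 464.  -282.9] lat -50.520221428522866 along -92.9433048858687
(404, 265) [ 437.5 -187.9] lat 48.071471386729975 along -93.07699149994819
tcp [ 443.2 -237.3] lat -1.063582915349285 along to wheel 545.5: -106.48680664125791
foot rear corner -34.5800293474218 -30.429885151664834
foot rear corner 33.190042031668824 -30.50605927674516
```

```bash
python3 -m creep '-0.0048 -0.0013 0 0 0 0 0;0 0 -0.02 0 0 0 0;0 0 -0.015 0 0 0 0;0 0 0 0 0 0 0;0 0 0 0 0 0 0';python3 -m creep '0 0 -0.004 0 0 0 0;0 0 0 0 0 0 0;0 0 0 0 0 0 0'; python3 -m creep '0 0 -0.001 0 0 0 0;0 0 0 0 0 0 0;0 0 0 0 0 0 0'
```

```text
time: 11.7
tool_pos: [437.3, -238.1, 101.8]
tcp_rot: [-3.141, 0.0, -2.87]
contact_force: [-0.9, -0.4, -2.3]
grip_width: 45.9
finger_force: 30.0
time: 11.95
tool_pos: [437.5, -238.3, 97.5]
tcp_rot: [-3.141, 0.001, -2.87]
contact_force: [0.2, -0.7, -3.0]
grip_width: 46.2
finger_force: 30.0
time: 12.2
tool_pos: [437.2, -238.1, 95.9]
tcp_rot: [-3.141, 0.0, -2.87]
contact_force: [0.4, 0.4, -4.6]
grip_width: 46.0
finger_force: 30.0
```

```bash
python3 -m creep '0 0 -0.0005 0 0 0 0;0 0 0 0 0 0 0;0 0 0 0 0 0 0';python3 -m creep '0 0 -0.0005 0 0 0 0;0 0 0 0 0 0 0;0 0 0 0 0 0 0'; 
```

```text
time: 12.45
tool_pos: [437.2, -238.2, 95.7]
tcp_rot: [-3.141, 0.0, -2.87]
contact_force: [-1.4, 1.6, 3.6]
grip_width: 46.2
finger_force: 30.0
time: 12.7
tool_pos: [437.3, -238.1, 95.7]
tcp_rot: [-3.141, 0.0, -2.87]
contact_force: [-2.5, 1.6, 10.1]
grip_width: 46.2
finger_force: 30.0
```

```bash
python3 -m creep '0 0 0.0007 0 0 0 0;0 0 0 0 0 0 0';python3 -m creep '0.0058 0.0016 0 0 0 0 0;0.0058 0.0016 0 0 0 0 0;0 0 0 0 0 0 0'; python3 -m creep '0.0058 0.0016 0 0 0 0 0;0.0058 0.0016 0 0 0 0 0;0 0 0 0 0 0 0'; python3 -m creep '0.0058 0.0016 0 0 0 0 0;0 0 0 0 0 0 0'
```

```text
time: 12.87
tool_pos: [437.2, -238.1, 95.7]
tcp_rot: [-3.141, 0.0, -2.87]
contact_force: [-0.8, 1.1, 2.0]
grip_width: 46.0
finger_force: 30.0
time: 13.12
tool_pos: [449.6, -235.1, 95.7]
tcp_rot: [-3.141, 0.001, -2.87]
contact_force: [-1.0, -0.1, 4.9]
grip_width: 46.0
finger_force: 30.0
time: 13.37
tool_pos: [461.1, -231.8, 95.7]
tcp_rot: [-3.141, 0.001, -2.87]
contact_force: [-1.1, -0.0, 5.4]
grip_width: 45.8
finger_force: 30.0
time: 13.53
tool_pos: [466.6, -230.2, 95.7]
tcp_rot: [-3.141, 0.0, -2.87]
contact_force: [-2.1, -0.1, 6.7]
grip_width: 45.9
finger_force: 30.0
```

```bash
python3 -m creep '0.0048 0.0013 0.0003 0 0 0 0;0.0048 0.0013 0 0 0 0 0;0 0 0 0 0 0 0'; python3 -m creep '0.0048 0.0013 0 0 0 0 0;0 0 0 0 0 0 0'; python3 -m creep '0.0048 0.0013 0 0 0 0 0;0 0 0 0 0 0 0'
```

```text
time: 13.78
tool_pos: [476.4, -227.4, 95.7]
tcp_rot: [-3.141, 0.001, -2.87]
contact_force: [-1.1, -0.9, 3.4]
grip_width: 46.0
finger_force: 30.0
time: 13.95
tool_pos: [481.1, -226.1, 95.7]
tcp_rot: [-3.141, 0.001, -2.87]
contact_force: [-0.8, -0.1, 3.1]
grip_width: 45.6
finger_force: 30.0
time: 14.12
tool_pos: [485.8, -224.8, 95.7]
tcp_rot: [-3.142, 0.0, -2.87]
contact_force: [-1.3, -0.2, 3.9]
grip_width: 45.9
finger_force: 30.0
```

```bash
python3 -m creep '0.0048 0.0013 0 0 0 0 0;0.0048 0.0013 0 0 0 0 0;0 0 0 0 0 0 0'; python3 -m creep '0.0048 0.0013 0 0 0 0 0;0.0048 0.0013 0 0 0 0 0;0 0 0 0 0 0 0'; python3 -m creep '0.0048 0.0013 0 0 0 0 0;0.0048 0.0013 0 0 0 0 0;0 0 0 0 0 0 0';  python3 - <<'E'
from h import *
import json
c=cam('wrist');im=viewer.capture('wrist')[:,:,::-1].copy();d=viewer.capture('scene')[:,:,::-1]
cv2.imwrite('pics/w5.png',np.hstack([cv2.resize(im[150:430,180:460],(400,400)),cv2.resize(d[200:330,150:280],(400,400),interpolation=2)]))
E
```

```text
time: 14.37
tool_pos: [495.7, -222.1, 95.7]
tcp_rot: [-3.141, 0.001, -2.87]
contact_force: [0.0, -0.4, 4.4]
grip_width: 45.6
finger_force: 30.0
time: 14.62
tool_pos: [505.4, -219.5, 95.7]
tcp_rot: [-3.141, 0.001, -2.87]
contact_force: [0.1, 0.4, 2.8]
grip_width: 45.7
finger_force: 30.0
time: 14.87
tool_pos: [515.1, -216.9, 95.7]
tcp_rot: [-3.141, 0.001, -2.87]
contact_force: [-0.8, 1.0, 3.4]
grip_width: 46.1
finger_force: 30.0
```

View pics/w5.png

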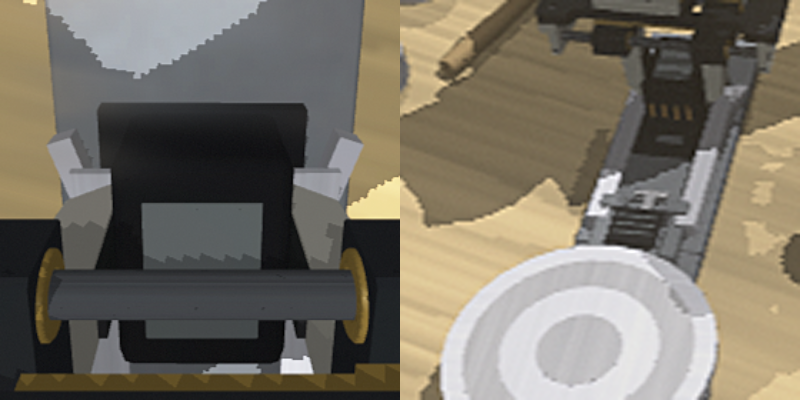

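The pack is straight between the guides and the bridge with the tooth is still some 25 mm ahead. I keep pushing in small steps and watch the force.

```bash
python3 -m creep '0.0048 0.0013 0 0 0 0 0;0.0048 0.0013 0 0 0 0 0;0 0 0 0 0 0 0'; python3 -m creep '0.0039 0.0011 0 0 0 0 0;0 0 0 0 0 0 0'; python3 -m creep '0.0039 0.0011 0 0 0 0 0;0 0 0 0 0 0 0'; python3 -m creep '0.0029 0.0008 0 0 0 0 0;0 0 0 0 0 0 0'; python3 -m creep '0.0029 0.0008 0 0 0 0 0;0 0 0 0 0 0 0'
```

```text
time: 15.22
tool_pos: [524.6, -214.3, 95.7]
tcp_rot: [-3.141, 0.001, -2.87]
contact_force: [-1.6, 0.2, 3.0]
grip_width: 46.0
finger_force: 30.0
time: 15.38
tool_pos: [528.2, -213.3, 95.7]
tcp_rot: [-3.142, 0.0, -2.87]
contact_force: [-1.5, 0.4, 2.9]
grip_width: 46.1
finger_force: 30.0
time: 15.55
tool_pos: [532.0, -212.2, 95.7]
tcp_rot: [-3.142, 0.001, -2.87]
contact_force: [-1.3, -0.6, 4.2]
grip_width: 45.8
finger_force: 30.0
time: 15.72
tool_pos: [534.8, -211.4, 95.7]
tcp_rot: [3.142, 0.0, -2.87]
contact_force: [-2.5, -0.3, 2.7]
grip_width: 45.8
finger_force: 30.0
time: 15.88
tool_pos: [537.7, -210.6, 95.7]
tcp_rot: [3.142, 0.0, -2.87]
contact_force: [-2.4, 0.1, 2.7]
grip_width: 45.8
finger_force: 30.0
```

```bash
for i in 1 ; do python3 -m creep '0.0019 0.0005 0 0 0 0 0;0 0 0 0 0 0 0'; python3 -m creep '0.0019 0.0005 0 0 0 0 0;0 0 0 0 0 0 0'; python3 -m creep '0.0019 0.0005 0 0 0 0 0;0 0 0 0 0 0 0'; python3 -m creep '0.0019 0.0005 0 0 0 0 0;0 0 0 0 0 0 0'; done | grep -E 'pos|force'
```

```text
tool_pos: [539.5, -210.1, 95.7]
contact_force: [-3.1, 0.0, 2.8]
finger_force: 30.0
tool_pos: [541.4, -209.6, 95.7]
contact_force: [-2.4, -1.0, 1.9]
finger_force: 30.0
tool_pos: [543.3, -209.1, 95.7]
contact_force: [-2.1, 0.1, 2.4]
finger_force: 30.0
tool_pos: [545.3, -208.6, 95.7]
contact_force: [-1.9, -1.4, 1.6]
finger_force: 30.0
```

```bash
(python3 -m creep '0.0019 0.0005 0 0 0 0 0;0 0 0 0 0 0 0'; python3 -m creep '0.0019 0.0005 0 0 0 0 0;0 0 0 0 0 0 0'; python3 -m creep '0.0019 0.0005 0 0 0 0 0;0 0 0 0 0 0 0'; python3 -m creep '0.0019 0.0005 0 0 0 0 0;0 0 0 0 0 0 0') | grep -E 'pos|force'
```

```text
tool_pos: [547.2, -208.1, 95.7]
contact_force: [-1.3, -0.2, 1.8]
finger_force: 30.0
tool_pos: [549.1, -207.6, 95.7]
contact_force: [-1.7, -0.6, 1.9]
finger_force: 30.0
tool_pos: [550.9, -207.1, 95.7]
contact_force: [-2.3, -0.5, 1.0]
finger_force: 30.0
tool_pos: [552.7, -206.6, 95.7]
contact_force: [-3.3, -0.2, 2.2]
finger_force: 30.0
```

```bash
(python3 -m creep '0.0014 0.0004 0 0 0 0 0;0 0 0 0 0 0 0'; python3 -m creep '0.0014 0.0004 0 0 0 0 0;0 0 0 0 0 0 0'; python3 -m creep '0.0014 0.0004 0 0 0 0 0;0 0 0 0 0 0 0'; python3 -m creep '0.0014 0.0004 0 0 0 0 0;0 0 0 0 0 0 0') | grep -E 'pos|contact'
```

```text
tool_pos: [554.0, -206.2, 95.7]
contact_force: [-3.7, -1.2, 2.7]
tool_pos: [555.5, -205.9, 95.7]
contact_force: [-4.0, -0.3, 1.8]
tool_pos: [556.9, -205.5, 95.7]
contact_force: [-3.1, -0.7, 2.4]
tool_pos: [558.3, -205.0, 95.8]
contact_force: [-4.0, -0.5, 3.0]
```

```bash
(python3 -m creep '0.0014 0.0004 0 0 0 0 0;0 0 0 0 0 0 0') | grep -E 'pos|contact'
```

```text
tool_pos: [559.3, -204.7, 95.7]
contact_force: [-6.5, -1.8, 3.3]
```

```bash
(python3 -m creep '0.001 0.0003 0 0 0 0 0;0 0 0 0 0 0 0'; python3 -m creep '0.001 0.0003 0 0 0 0 0;0 0 0 0 0 0 0'; python3 -m creep '0.001 0.0003 0 0 0 0 0;0 0 0 0 0 0 0';python3 -m creep '0.001 0.0003 0 0 0 0 0;0 0 0 0 0 0 0') | grep -E 'pos|contact'
```

```text
tool_pos: [559.9, -204.6, 95.7]
contact_force: [-6.9, -2.8, 4.0]
tool_pos: [560.9, -204.3, 95.7]
contact_force: [-7.5, -2.8, 3.7]
tool_pos: [562.0, -204.0, 95.7]
contact_force: [-7.4, -2.8, 2.7]
tool_pos: [563.0, -203.7, 95.7]
contact_force: [-8.0, -2.1, 3.8]
```

```bash
(python3 -m creep '0.001 0.0003 0 0 0 0 0;0 0 0 0 0 0 0'; python3 -m creep '0.001 0.0003 0 0 0 0 0;0 0 0 0 0 0 0'; python3 -m creep '0.001 0.0003 0 0 0 0 0;0 0 0 0 0 0 0') | grep -E 'pos|contact'
```

```text
tool_pos: [564.0, -203.4, 95.7]
contact_force: [-7.0, -2.0, 3.8]
tool_pos: [565.0, -203.1, 95.7]
contact_force: [-7.0, -2.3, 4.1]
tool_pos: [565.9, -202.9, 95.7]
contact_force: [-6.6, -3.5, 2.9]
```

```bash
(python3 -m creep '0.001 0.0003 0 0 0 0 0;0 0 0 0 0 0 0') | grep -E 'pos|contact'
```

```text
tool_pos: [566.9, -202.6, 95.7]
contact_force: [-7.1, -2.4, 3.0]
```

```bash
(python3 -m creep '0.001 0.0003 0 0 0 0 0;0 0 0 0 0 0 0') | grep -E 'pos|contact'
```

```text
tool_pos: [567.9, -202.3, 95.7]
contact_force: [-7.6, -2.5, 3.3]
```

```bash
(python3 -m creep '0.0007 0.0002 0 0 0 0 0;0 0 0 0 0 0 0';python3 -m creep '0.0007 0.0002 0 0 0 0 0;0 0 0 0 0 0 0') | grep -E 'pos|contact'
```

```text
tool_pos: [568.7, -202.1, 95.7]
contact_force: [-7.6, -1.6, 3.4]
tool_pos: [569.3, -201.9, 95.7]
contact_force: [-6.2, -3.8, 4.0]
```

```bash
(python3 -m creep '0.0007 0.0002 0 0 0 0 0;0 0 0 0 0 0 0') | grep -E 'pos|contact'
```

```text
tool_pos: [570.0, -201.7, 95.7]
contact_force: [-7.4, -3.7, 3.2]
```

```bash
(python3 -m creep '0.0007 0.0002 0 0 0 0 0;0 0 0 0 0 0 0') | grep -E 'pos|contact'
```

```text
tool_pos: [570.6, -201.6, 95.7]
contact_force: [-7.4, -2.9, 3.5]
```

```bash
(python3 -m creep '0.0005 0.0001 0 0 0 0 0;0 0 0 0 0 0 0';python3 -m creep '0.0005 0.0001 0 0 0 0 0;0 0 0 0 0 0 0') | grep -E 'pos|contact'
```

```text
tool_pos: [571.0, -201.4, 95.7]
contact_force: [-7.3, -2.5, 3.6]
tool_pos: [571.1, -201.4, 95.7]
contact_force: [-10.0, -3.9, 4.7]
```

```bash
(python3 -m creep '0.0005 0.0002 0 0 0 0 0;0 0 0 0 0 0 0') | grep -E 'pos|contact'
```

```text
tool_pos: [571.2, -201.4, 95.7]
contact_force: [-12.1, -4.3, 6.8]
```

```bash
(python3 -m creep '0.0005 0.0001 0 0 0 0 0;0 0 0 0 0 0 0') | grep -E 'pos|contact'; python3 - <<'E'
from h import *
im=viewer.capture('scene')[:,:,::-1];w=viewer.capture('wrist')[:,:,::-1]
cv2.imwrite('pics/z.png',np.hstack([cv2.resize(im[190:290,190:290],(600,600),interpolation=2),cv2.resize(w[200:430,220:420],(200,230)).repeat(1,0)[:230] if 0 else np.zeros((600,1,3),np.uint8)]))
E
```

```text
tool_pos: [571.3, -201.4, 95.7]
contact_force: [-13.8, -3.8, 7.3]
```

View pics/z.png

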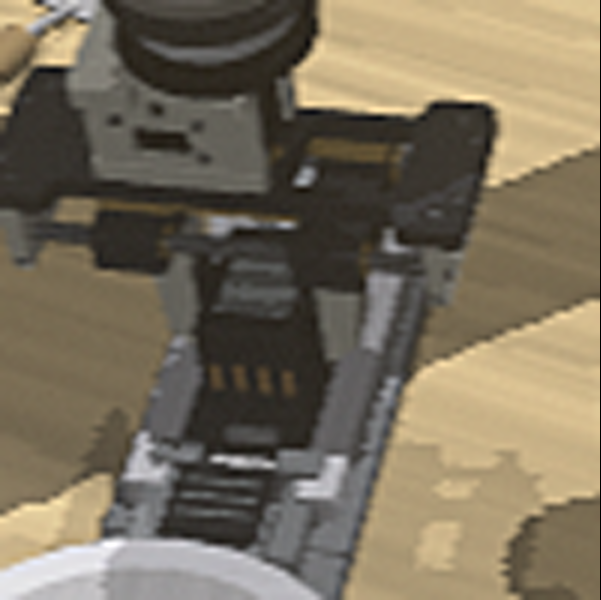

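Resistance began at TCP x≈558.8 and went hard at 571.1, which is 12.7 mm of plunger travel, so the pack is against the stop past the click. The picture shows the foot's end under the bridge, with the tooth's light line in the window. I back off and let the catch take the load.

```bash
(python3 -m creep '-0.0016 -0.0004 0 0 0 0 0;0 0 0 0 0 0 0';python3 -m creep '-0.001 -0.0003 0 0 0 0 0;0 0 0 0 0 0 0';python3 -m creep '-0.001 -0.0003 0 0 0 0 0;0 0 0 0 0 0 0';python3 -m creep '-0.0005 -0.0001 0 0 0 0 0;0 0 0 0 0 0 0') | grep -E 'pos|contact'
```

```text
tool_pos: [571.0, -201.4, 95.7]
contact_force: [-7.1, -2.9, 3.4]
tool_pos: [570.8, -201.5, 95.7]
contact_force: [-3.3, -2.4, 1.7]
tool_pos: [570.1, -201.7, 95.7]
contact_force: [-1.2, -1.3, -0.1]
tool_pos: [569.5, -201.8, 95.7]
contact_force: [0.2, -1.4, 0.7]
```

```bash
(python3 -m creep '-0.0007 -0.0002 0 0 0 0 0;0 0 0 0 0 0 0';python3 -m creep '-0.0005 -0.0001 0 0 0 0 0;0 0 0 0 0 0 0';python3 -m creep '-0.0005 -0.0001 0 0 0 0 0;0 0 0 0 0 0 0') | grep -E 'pos|contact'
```

```text
tool_pos: [568.5, -202.1, 95.7]
contact_force: [-1.1, -2.4, 0.5]
tool_pos: [568.4, -202.1, 95.8]
contact_force: [1.2, -1.9, -0.6]
tool_pos: [568.2, -202.1, 95.8]
contact_force: [3.9, -1.0, -3.2]
```

The pack has moved back about 2.5 mm and now pulls against the hand, so the catch holds it. I relax the pull, open, lift away and check from the side cameras.

```bash
python3 -m creep '0.0006 0.0001 0 0 0 0 0;0 0 0 0 0 0 0;0 0 0 0 0 0 60;0 0 0 0 0 0 75;0 0 0 0 0 0 100;0 0 0 0 0 0 100;0 0 0 0 0 0 100;0 0 0 0 0 0 100';python3 -m creep '0 0 0 0 0 0 100;0 0 0 0 0 0 100;0 0 0 0 0 0 100;0 0 0.02 0 0 0 100;0 0 0.04 0 0 0 100;0 0 0.04 0 0 0 100;-0.03 0 0.02 0 0 0 100;-0.04 0 0 0 0 0 100';python3 -m creep '-0.04 0 0 0 0 0 100;-0.04 0 0 0 0 0 100;0 0 0 0 0 0 100;0 0 0 0 0 0 100;0 0 0 0 0 0 100'
python3 - <<'E'
from h import *
im=viewer.capture('scene')[:,:,::-1];s=viewer.capture('side')[:,:,::-1]
cv2.imwrite('pics/end.png',np.hstack([cv2.resize(im[190:340,150:280],(400,462)),cv2.resize(s[240:360,290:410],(400,462))]))
d=cam('scene');e=cam('side');M=R.from_euler('z',.271).as_matrix()
for x in (24,34):
    for p in ((x-40,-23,64),(x+22,-23,64),(x+22,23,64)): 
        X=M@np.array(p)+[545.5,-207.8,0]; a,b=proj(d,X)[0],proj(e,X)[0]; print(x,((a-[150,190])*3.08).round(),((b-[290,240])*[3.33,3.85]+[400,0]).round())
E
```

```text
time: 22.82
tool_pos: [568.1, -202.0, 95.8]
tcp_rot: [3.141, -0.0, -2.87]
contact_force: [-0.6, 0.1, 1.5]
grip_width: 81.3
finger_force: 0.0
time: 23.48
tool_pos: [501.2, -203.3, 220.8]
tcp_rot: [-3.133, 0.009, -2.868]
contact_force: [-0.4, -1.7, -0.6]
grip_width: 91.8
finger_force: 0.0
time: 23.9
tool_pos: [418.8, -202.6, 216.4]
tcp_rot: [-3.14, 0.002, -2.871]
contact_force: [0.5, 0.0, -0.1]
grip_width: 91.9
finger_force: 0.0
24 [242. 102.] [608. 233.]
24 [222. 157.] [692. 192.]
24 [280. 163.] [648. 141.]
34 [239. 111.] [622. 226.]
34 [219. 166.] [706. 185.]
34 [277. 172.] [661. 135.]
```

View pics/end.png

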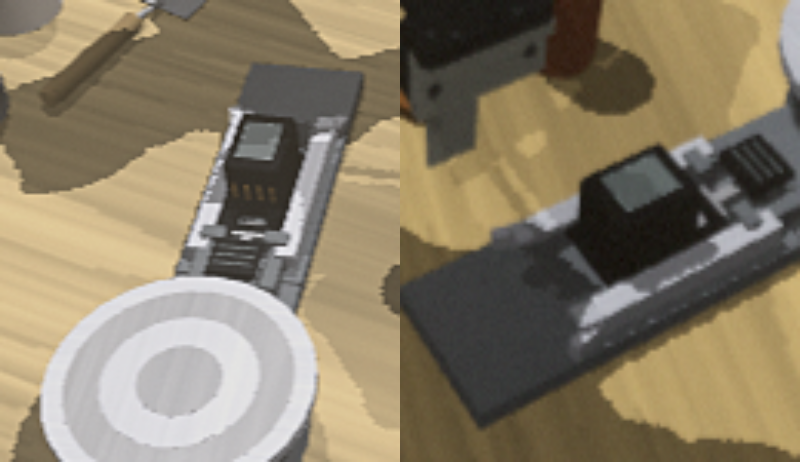

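The pack sits flat in the rail, nobody holding it. The contacts at (253,193) here and (250,380) in the previous crop both map to about scene pixel (232,253), so it seems to have stayed. I confirm that numerically before handing in.

```bash
python3 - <<'E'
from h import *
z=cv2.imread('pics/z.png')[:,:600];z=cv2.resize(z,(100,100),interpolation=cv2.INTER_AREA)
now=viewer.capture('scene')[:,:,::-1][190:290,190:290]
n=cv2.resize(now,(600,600),interpolation=2);Z=cv2.resize(z,(600,600),interpolation=2)
t=Z[350:425,195:320]
m=cv2.matchTemplate(n,t,cv2.TM_CCOEFF_NORMED);_,v,_,l=cv2.minMaxLoc(m);print('score',v,'shift px',(l[0]-195)/6,(l[1]-350)/6)
c=cam('scene');u=np.array([np.cos(.271),np.sin(.271),0]);X=np.array([578+20,-199+5,45.])
for k in (2.5,12.5): print(k,(proj(c,X-k*u)-proj(c,X))[0])
E
```

```text
score 0.8395490646362305 shift px 0.16666666666666666 -1.0
2.5 [ 0.25800787 -0.74986936]
12.5 [ 1.28316717 -3.72937362]
```

The shift is about 1 px, or roughly 3 mm, so the pack sits latched and was not ejected. I hand in.

```bash
python3 -c "
from plant import order
print(order.close_job())"
```

```text
the job is handed in; nothing more can be done
None
```

The job is handed in: by force readings and camera check, the pack came off by its catch and is latched flat and unheld in the turntable's rail, pushed with about 14 N at most; I viewed 11 pictures against the limit of 10, and the hand-in returned no verdict.

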